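# Start the wardrobe dehumidifier

## Task

Start the low white dehumidifier on the wardrobe shelf: push its water tank fully home, switch on the mains by pressing the raised end of the rocker right down, then press the long key (the fan) and after it the round key (the timer), each right down and let up again. Do it all by pushing and pressing with the fingertips, without drawing the tank farther out and without pressing the square key. Leave the things standing round it where they are, neither shifted, lifted nor tipped.

Things in the scene. Friction and masses are not known exactly. Their poses are not given: they have to be found in the camera images.
- dehumidifier: Low white dehumidifier, 200 mm deep (x), 280 wide (y), 150 high; heavy, does not budge. Origin: centre of its underside; x points from front to back, z up. Front face at x = -100 mm; the front step (x -100 to -50) is only 90 high. On top, from +y to -y at x = -6 mm, four black controls: rocker, long, round and square key. The slotted louvre behind them is an air outlet.
- tank (a joint): How far the water tank, the drawer low in the front, stands out (m): 0 = fully home, flush with the front face; it slides out along the machine's -x, drags with about 4 N and stays where it is left. 18 to 38 mm out at the start; stops at 0.
- tank_front (a point): Centre of the tank's flat white front panel (202 mm wide, from 10 to 78 mm above the shelf; this point is 40 mm above the shelf), on its outer face. It moves with the tank.
- rocker (a joint): Mains rocker angle (rad): 0 = off, front wing tilted up; 0.34 = on, front wing level, rear wing up. Stays where left; takes 2.5 N at the wing's end, 5 N nearer the pivot. 26 mm wide, wings 20 mm long before and behind the pivot line, which is 154 mm above the shelf at machine x = -6, y = +98 mm. A finger reaching behind the pivot line blocks the rear wing.
- rocker_end (a point): Middle of the outer top edge of the rocker's front wing, 20 mm from the pivot line: about 161 mm above the shelf when off, 154 mm when on.
- key_long (a joint): Depression of the long key (m): 0 = up, 0.004 = right down. Sprung: about 1.2 N to start, 4 N fully down; comes back up when let go.
- key_long_top (a point): Centre of the top of the long black key (pill-shaped, 44 mm along the machine's y, 18 mm along x), 157 mm above the shelf when up, at machine x = -6 mm, y = +32 mm; fully down it still stands 3 mm above the panel.
- key_round (a joint): Depression of the round key (m): 0 = up, 0.004 = right down. Sprung: about 1.2 N to start, 4 N fully down; comes back up when let go.
- key_round_top (a point): Centre of the top of the round black key (round, 26 mm across), 157 mm above the shelf when up, at machine x = -6 mm, y = -40 mm; fully down it still stands 3 mm above the panel.
- key_square (a joint): Depression of the square key (m): 0 = up, 0.004 = right down. Sprung: about 1.2 N to start, 4 N fully down; comes back up when let go.
- key_square_top (a point): Centre of the top of the square black key (square, 24 by 24 mm), 157 mm above the shelf when up, at machine x = -6 mm, y = -103 mm; fully down it still stands 3 mm above the panel.
- canister: Lidded stainless steel flip-top canister, 100 mm across, 127 mm high, shut, standing close by one side of the dehumidifier (20 mm or more away). Origin: centre of its base. Leave it.
- clip_tray: Pink plastic tray with hair clips, 170 x 96 x 24 mm, close by the other side of the dehumidifier. Origin: centre of its underside. Leave it.
- ring_dish: White ceramic ring dish, 90 mm across, 38 mm high with its post, standing in front of the dehumidifier's left (+y) front corner. Origin: centre of its base. Leave it.
- bauble: Blue glass bauble, 68 mm across, sitting in an open cardboard box 76 mm square; 90 mm high in all, standing in front of the dehumidifier's right (-y) front corner. Origin: centre of the box's underside. Leave it.
- hangers: Pair of wooden hangers lying one on the other at the robot's right, 430 mm long, 24 mm high. Origin: near the necks, on the shelf. Leave them.
- clothes_brush: Wooden clothes brush, 165 x 46 x 31 mm, lying at the robot's right. Origin: centre of its underside. Leave it.
- jar: Amber glass jar with a metal lid, 76 mm across, 74 mm high, at the robot's left. Origin: centre of its base. Leave it.
There are look-alikes about, which are no part of the job. Several things look just like the canister: the one meant starts nearest to the robot's base. What is shaped like the clip_tray but green is not meant.

How it is judged:
By the outcome, as a careful person would: the job done as asked, in the order asked, and still so for the second after the job is handed in, with the robot touching nothing.
It also fails if it takes over 58 s, if anything falls off the work surface, if the arm or the gripper's body presses on something with over 40 N, if the wrist force passes 120 N, or if a joint passes its speed limit or range.

## Robot

A 6-joint arm with a two-finger parallel gripper is mounted at the origin on the work surface. World frame = base frame: x ahead of the robot, y to its left, z up, the work surface at z = 0. Lengths are in m, angles in rad, forces in N, time in s.
With the tool pointing down it reaches from about 0.35 to 0.975 m from the base axis. Payload 17.4 kg.
Tool frame: the origin (TCP) lies at the very end of the fingers, on their centre line; the grasp point (between the pads) lies 19 mm behind it; z points along the fingers, y is the line along which they close (so a half turn about z gives the same grasp; the last joint's range is limited). The gripper opens to 85 mm and grips with 20 to 120 N. Pads are 22 mm wide; open, the fingers measure 114 mm over their backs; the gripper's body (76 mm by 85 mm) begins 54 mm behind the grasp point. The pads swing forward as they close: fully open they stand 13 mm farther back than shut.
Start: joints at [-1.276, 0.116, 1.442, -0, 1.584, -0.038], TCP at [0.221, -0.638, 0.231] pointing down, gripper open.
Joint ranges: [-2.83, 2.83], [-0.83, 2.19], [0.07, 2.5], [-1.14, 4.28], [0.01, 3], [-2.97, 2.97]. Speed limits (rad/s): [1.89, 1.89, 2.22, 3.14, 3.14, 3.14].

## Interface

Orientations are given as a unit quaternion [w, x, y, z].
In Python, from bench import robot gives the robot as it stands. The module is installed in compiled form; this text tells all that it offers.
- The arm moves only by the tool step_arm, never from a script. Its argument "increments" is a list of rows, each an object of numbers: "grip": the closure, from -1 (fully open) to 1 (shut); "dx", "dy", "dz": the shift along the tool's x, y, z each as a share of 100 cm, from -1 to 1; "rx", "ry", "rz": the turn, a rotation vector about the tool's x, y, z each as a share of 180 degrees, from -1 to 1. In form: [{"grip": .., "dx": .., "dy": .., "dz": .., "rx": .., "ry": .., "rz": ..}, ...]. A call has 1 to 20 rows; each row is the pose to reach, as a shift and turn from the pose commanded when the call began, along the tool's axes at that moment, turning the shorter way round; what a row does not reach only later rows make up. A row lasts 1/12 s, in which the tool goes at most 41.7 mm and 7.16 degrees, less where a joint would pass 70% of its speed; a pose out of reach is approached as far as the arm can. A call with a number of a shift or a turn outside -1 to 1 is refused whole. A call with a gripper value outside its range is refused whole. The fingers move at their own pace and stop on an object; the grip force is fixed at half the most. Time passes only in rows, so rows that repeat a pose let the fingers close. It gives the time, the measured TCP pose, the force, the opening and the grip force at its end, in the units of the state.
- robot.get_state(): the state, without advancing time (a new reading comes with each control period).
- robot.get_image(name): name is "scene" or "side" or "wrist"; returns (picture, depth): 480x640x3 uint8, red, green, blue; 480x640 float32, m along the optical axis (not along the pixel's ray), 0 where there is no reading.
- robot.camera_model(name): a dict with "intrinsics" (3x3 intrinsics, pixels), "position" and "rotation" of the camera in the world; the wrist camera has in their place "T_tool_cam" (4x4, takes a point from camera to tool coordinates, whose origin is the TCP and whose axes are the flange's). Camera axes: x right, y up, looking along -z (the intrinsics and any distortion apply to the point x, -y, -z); pixel columns grow to the right and rows downward; lengths in m; the calibration is good to about 2 mm. A picture is of the moment at which its call begins: read the wrist's pose just before it. camera_model takes no time and is no camera call.
- robot.hand_in(): hands the job in; it is judged then, once.
Trained networks look in the newest picture that a camera, given by its name, has taken for a name from the list of things; names that differ only in an ending like _2 or _b are one class to them, and where a whole thing is asked for, a point or a joint stands for the part that bears it (a point fixed in the world has none). Each returns a list of dicts, best first, with "conf" (0 to 1); they miss things now and then, are a little off and sometimes report something else, mostly with a low value. They report only what shows in the picture. A call takes as long as a camera call. They do not tell look-alikes from the thing itself.
- robot.trace(name, camera): "pixels" (480x640 bool, what is visible of it) and "xy" ([column, row] in pixels, amid what is visible of it).
The state is a dict: "clock": time; "joints": joint angles; "qd": joint speeds; "effort": joint torques, N m; "ee_pos": TCP position; "tool_rot": TCP orientation; "wrist_force": force on the tool from outside, world axes, zero at the start; "torque": the same for the moment, N m; "opening": finger opening in m; "grasp_force": force on a finger pad.
Only numpy, scipy, OpenCV 4.12 (cv2) and the standard library are available. Lean on these libraries where they do the work, as an engineer would, in place of code of your own. Each camera call takes 0.05 s, during which the arm holds its last target. There are 200 camera calls.

## Working session

There is one attempt and no reset: what is moved stays moved. The work goes in short steps, Python scripts to look and compute and a tool call to move; the robot and the scene stay as the last step left them, time stands still between calls to the robot, and variables do not carry over. Pictures are saved under pics/ and viewed, at most 10 in all, crops included, and the job is handed in when it is done.

Besides the shell and the picture viewer there is one more tool, called after "Emit:" as name(argument=value, ...) on one line, values as JSON. step_arm: Moves the arm, as the interface text tells. Its arguments: {"type":"object","properties":{"increments":{"type":"array","items":{"type":"object","properties":{"grip":{"type":"number"},"dx":{"type":"number"},"dy":{"type":"number"},"dz":{"type":"number"},"rx":{"type":"number"},"ry":{"type":"number"},"rz":{"type":"number"}}}}},"required":["increments"]}

```bash
mkdir -p pics; cat > h.py <<'E'
import numpy as np, cv2
from bench import robot
from scipy.spatial.transform import Rotation as R
def tool():
    s=robot.get_state(); q=np.array(s['tool_rot']); T=np.eye(4)
    T[:3,:3]=R.from_quat(q[[1,2,3,0]]).as_matrix(); T[:3,3]=s['ee_pos']; return T
def cam(n,T=None):
    m=robot.camera_model(n); K=np.array(m['intrinsics'])
    if n=='wrist': C=T@np.array(m['T_tool_cam'])
    else:
        C=np.eye(4); r=np.array(m['rotation']); C[:3,:3]=r; C[:3,3]=m['position']
    return K,C
def cloud(n,d,T=None):
    K,C=cam(n,T); v,u=np.mgrid[:480,:640]
    p=np.stack([(u-K[0,2])/K[0,0]*d,-(v-K[1,2])/K[1,1]*d,-d],-1)
    return p@C[:3,:3].T+C[:3,3]
def proj(n,P,T=None):
    K,C=cam(n,T); p=(np.asarray(P)-C[:3,3])@C[:3,:3]
    return np.stack([K[0,0]*p[...,0]/-p[...,2]+K[0,2],K[1,1]*p[...,1]/p[...,2]+K[1,2]],-1)
E
python3 - <<'E'
from h import *
s=robot.get_state(); print(s)
print(robot.camera_model('scene'));print(robot.camera_model('side'));print(robot.camera_model('wrist'))
ims=[]
for n in('scene','side'):
    im,d=robot.get_image(n); np.savez('%s.npz'%n,im=im,d=d); P=cloud(n,d)
    cv2.imwrite('pics/%s0.png'%n,im[...,::-1])
    for o in('dehumidifier','tank_front','rocker','key_long','key_round','key_square','canister','clip_tray','ring_dish','bauble','hangers','clothes_brush','jar'):
        for t in robot.trace(o,n)[:3]:
            m=t['pixels']&(d>0); 
            q=P[m]
            if len(q): print(n,o,round(t['conf'],2),np.round(t['xy']),m.sum(),np.round(np.median(q,0),3),np.round(np.percentile(q,2,0),3),np.round(np.percentile(q,98,0),3))
E
```

```text
{'clock': 0.0, 'joints': array([-1.27578037e+00,  1.16468081e-01,  1.44225096e+00, -1.96674629e-05,
        1.58401215e+00, -3.78280406e-02]), 'qd': array([-5.69998870e-04,  2.09035931e-03,  1.57012959e-03, -8.61659331e-04,
        7.63033015e-05, -3.78922945e-04]), 'effort': array([ 1.58388044e-03, -7.31988287e+01, -6.32489347e+01, -4.80275207e-05,
        6.26885987e-03, -1.58897211e-05]), 'ee_pos': array([ 0.22045703, -0.63778218,  0.23058313]), 'tool_rot': array([-5.63307296e-04,  9.86183652e-01,  1.65654702e-01, -8.27546722e-05]), 'wrist_force': array([-0.41479981,  0.4387376 ,  0.12483469]), 'torque': array([-0.07114356,  0.03677841,  0.01560803]), 'grasp_force': 0.0, 'opening': 0.0856445865960122}
{'intrinsics': array([[433.14666799,   0.        , 317.18663777],
       [  0.        , 433.14666799, 237.44866609],
       [  0.        ,   0.        ,   1.        ]]), 'position': array([1.26692325, 0.18753644, 1.06612299]), 'rotation': array([0.60595575, 0.22625184, 0.26435988, 0.71536116])}
{'intrinsics': array([[624.12052257,   0.        , 325.28962993],
       [  0.        , 62
[... 434 characters left out ...]
.86422095e-01,
         7.33478242e-02],
       [ 9.99999947e-01, -1.61931833e-04, -2.81178832e-04,
        -4.25554724e-04],
       [-2.23017570e-04,  2.86422146e-01, -9.58103494e-01,
        -1.43235407e-01],
       [ 0.00000000e+00,  0.00000000e+00,  0.00000000e+00,
         1.00000000e+00]])}Traceback (most recent call last):
  File "<stdin>", line 6, in <module>
  File "h.py", line 14, in cloud
    K,C=cam(n,T); v,u=np.mgrid[:480,:640]
        ~~~^^^^^
  File "h.py", line 11, in cam
    C=np.eye(4); r=np.array(m['rotation']); C[:3,:3]=r; C[:3,3]=m['position']
                                            ~^^^^^^^
ValueError: could not broadcast input array from shape (4,) into shape (3,3)
```

```bash
sed -i "s/C\[:3,:3\]=r; /C[:3,:3]=R.from_quat(r[[1,2,3,0]]).as_matrix(); /" h.py
python3 - <<'E'
from h import *
for n in('scene','side'):
    im,d=robot.get_image(n); P=cloud(n,d); np.savez('%s.npz'%n,im=im,d=d,P=P)
    cv2.imwrite('pics/%s0.png'%n,im[...,::-1])
    for o in('dehumidifier','tank_front','rocker','key_long','key_round','key_square','canister','clip_tray','ring_dish','bauble','hangers','clothes_brush','jar'):
        for t in robot.trace(o,n)[:3]:
            m=t['pixels']&(d>0); 
            q=P[m]
            if len(q): print(n,o,round(t['conf'],2),np.round(t['xy']),m.sum(),np.round(np.median(q,0),3),np.round(np.percentile(q,2,0),3),np.round(np.percentile(q,98,0),3))
E
```

```text
scene dehumidifier 0.84 [317. 301.] 9093 [0.691 0.1   0.147] [ 0.503 -0.033  0.002] [0.745 0.237 0.155]
scene tank_front 0.89 [318. 262.] 401 [0.51  0.065 0.074] [ 0.487 -0.021  0.064] [0.529 0.165 0.08 ]
scene tank_front 0.22 [483. 267.] 793 [0.433 0.544 0.069] [0.379 0.514 0.001] [0.453 0.582 0.076]
scene key_long 0.47 [332. 279.] 111 [0.618 0.124 0.155] [0.606 0.104 0.148] [0.626 0.144 0.158]
scene key_round 0.32 [362. 256.] 394 [0.419 0.198 0.01 ] [0.393 0.158 0.001] [0.447 0.236 0.035]
scene key_round 0.21 [360. 279.] 130 [0.605 0.189 0.154] [0.588 0.177 0.15 ] [0.626 0.201 0.159]
scene key_square 0.71 [316. 260.] 419 [0.509 0.072 0.074] [ 0.489 -0.022  0.066] [0.528 0.167 0.08 ]
scene key_square 0.46 [280. 278.] 81 [ 0.64  -0.01   0.155] [ 0.628 -0.021  0.149] [0.651 0.002 0.159]
scene canister 0.85 [419. 348.] 1978 [0.754 0.357 0.118] [0.69  0.316 0.008] [0.779 0.404 0.128]
scene canister 0.77 [401. 292.] 1633 [0.601 0.305 0.117] [0.535 0.263 0.008] [0.621 0.351 0.128]
scene canister 0.71 [531. 250.] 1713 [0.381 0.672 0.097] [ 0.269  0.637 -0.004] [0.403 0.752 0.128]
scene cli
[... 2482 characters left out ...]
.506  0.03 ]
side ring_dish 0.83 [354. 279.] 375 [0.433 0.191 0.011] [ 0.395  0.152 -0.002] [0.471 0.236 0.035]
side bauble 0.74 [318. 230.] 361 [ 0.469 -0.062  0.044] [ 0.429 -0.111  0.007] [ 0.507 -0.038  0.078]
side bauble 0.51 [295. 249.] 53 [0.617 0.125 0.155] [0.608 0.101 0.149] [0.627 0.145 0.162]
side hangers 0.57 [286. 165.] 719 [ 0.412 -0.577  0.019] [ 0.211 -0.627 -0.006] [ 0.602 -0.525  0.031]
side hangers 0.57 [294. 250.] 55 [0.617 0.125 0.155] [0.606 0.101 0.149] [0.627 0.145 0.162]
side clothes_brush 0.64 [334. 182.] 362 [ 0.256 -0.341  0.025] [ 0.183 -0.373  0.   ] [ 0.333 -0.321  0.037]
side jar 0.87 [415. 345.] 725 [0.426 0.564 0.069] [0.385 0.518 0.005] [0.452 0.588 0.08 ]
```

View pics/scene0.png

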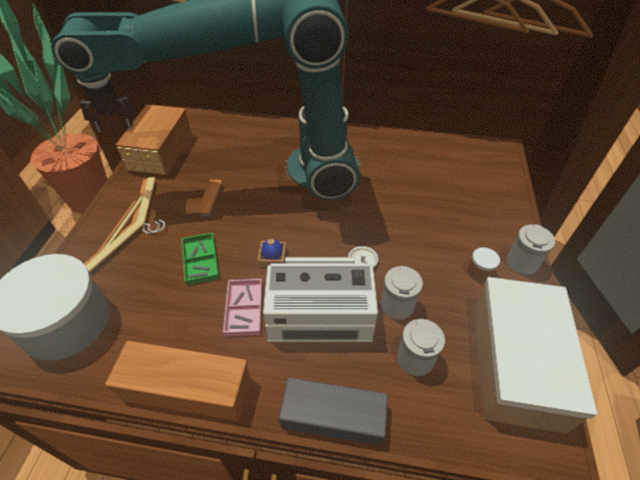

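View pics/side0.png

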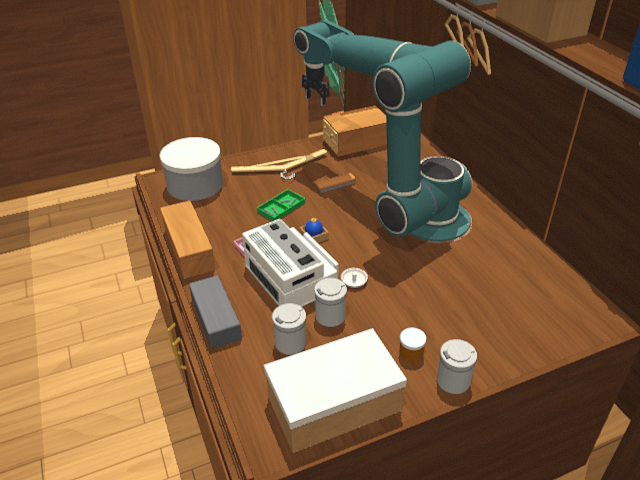

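Scene shows: machine at pixel (317,301), controls on its top from right to left at (360,279) rocker, (332,279) long, (305,278) round, (280,278) square. The tank's front edge is the strip at (318,262). Ring dish at (362,256) and bauble at (272,249) flank the tank. Of the canisters (401,292), (419,348) and (531,250), the first is the near one. The green tray at (198,258) is the decoy and the pink one is at (244,308). Side view agrees.

I'll move to a viewing pose in front of and above the machine.

```bash
cat >> h.py <<'E'
def go(p,yaw):
    "shift (m) and rz share for tool-down pose p with tool x at world yaw (deg)"
    T=tool(); D=T[:3,:3].T@(np.array(p)-T[:3,3])
    y=np.radians(yaw); G=np.array([[np.cos(y),np.sin(y),0],[np.sin(y),-np.cos(y),0],[0,0,-1]])
    rv=R.from_matrix(T[:3,:3].T@G).as_rotvec()/np.pi
    print('d',np.round(D,4),'r',np.round(rv,4))
E
python3 -c "
from h import *
go([.45,.06,.38],99.8)"
```

```text
d [ 0.4449 -0.5847 -0.1487] r [ 0.     -0.     -0.4485]
```

Emit:
step_arm(increments=[{"dz": -0.04, "grip": 1}, {"dx": 0.445, "dy": -0.585, "dz": -0.149, "rz": -0.4485, "grip": 1}, {"dx": 0.445, "dy": -0.585, "dz": -0.149, "rz": -0.4485, "grip": 1}, {"dx": 0.445, "dy": -0.585, "dz": -0.149, "rz": -0.4485, "grip": 1}, {"dx": 0.445, "dy": -0.585, "dz": -0.149, "rz": -0.4485, "grip": 1}, {"dx": 0.445, "dy": -0.585, "dz": -0.149, "rz": -0.4485, "grip": 1}, {"dx": 0.445, "dy": -0.585, "dz": -0.149, "rz": -0.4485, "grip": 1}, {"dx": 0.445, "dy": -0.585, "dz": -0.149, "rz": -0.4485, "grip": 1}, {"dx": 0.445, "dy": -0.585, "dz": -0.149, "rz": -0.4485, "grip": 1}, {"dx": 0.445, "dy": -0.585, "dz": -0.149, "rz": -0.4485, "grip": 1}, {"dx": 0.445, "dy": -0.585, "dz": -0.149, "rz": -0.4485, "grip": 1}, {"dx": 0.445, "dy": -0.585, "dz": -0.149, "rz": -0.4485, "grip": 1}, {"dx": 0.445, "dy": -0.585, "dz": -0.149, "rz": -0.4485, "grip": 1}, {"dx": 0.445, "dy": -0.585, "dz": -0.149, "rz": -0.4485, "grip": 1}, {"dx": 0.445, "dy": -0.585, "dz": -0.149, "rz": -0.4485, "grip": 1}, {"dx": 0.445, "dy": -0.585, "dz": -0.149, "rz": -0.4485, "grip": 1}, {"dx": 0.445, "dy": -0.585, "dz": -0.149, "rz": -0.4485, "grip": 1}, {"dx": 0.445, "dy": -0.585, "dz": -0.149, "rz": -0.4485, "grip": 1}, {"dx": 0.445, "dy": -0.585, "dz": -0.149, "rz": -0.4485, "grip": 1}, {"dx": 0.445, "dy": -0.585, "dz": -0.149, "rz": -0.4485, "grip": 1}])

```text
schema error: expected keys grip, dx, dy, dz, rx, ry, rz
```

Emit:
step_arm(increments=[{"dx": 0, "dy": 0, "dz": -0.04, "rx": 0, "ry": 0, "rz": 0, "grip": 1}, {"dx": 0.445, "dy": -0.585, "dz": -0.149, "rx": 0, "ry": 0, "rz": -0.4485, "grip": 1}, {"dx": 0.445, "dy": -0.585, "dz": -0.149, "rx": 0, "ry": 0, "rz": -0.4485, "grip": 1}, {"dx": 0.445, "dy": -0.585, "dz": -0.149, "rx": 0, "ry": 0, "rz": -0.4485, "grip": 1}, {"dx": 0.445, "dy": -0.585, "dz": -0.149, "rx": 0, "ry": 0, "rz": -0.4485, "grip": 1}, {"dx": 0.445, "dy": -0.585, "dz": -0.149, "rx": 0, "ry": 0, "rz": -0.4485, "grip": 1}, {"dx": 0.445, "dy": -0.585, "dz": -0.149, "rx": 0, "ry": 0, "rz": -0.4485, "grip": 1}, {"dx": 0.445, "dy": -0.585, "dz": -0.149, "rx": 0, "ry": 0, "rz": -0.4485, "grip": 1}, {"dx": 0.445, "dy": -0.585, "dz": -0.149, "rx": 0, "ry": 0, "rz": -0.4485, "grip": 1}, {"dx": 0.445, "dy": -0.585, "dz": -0.149, "rx": 0, "ry": 0, "rz": -0.4485, "grip": 1}, {"dx": 0.445, "dy": -0.585, "dz": -0.149, "rx": 0, "ry": 0, "rz": -0.4485, "grip": 1}, {"dx": 0.445, "dy": -0.585, "dz": -0.149, "rx": 0, "ry": 0, "rz": -0.4485, "grip": 1}, {"dx": 0.445, "dy": -0.585, "dz": -0.149, "rx": 0, "ry": 0, "rz": -0.4485, "grip": 1}, {"dx": 0.445, "dy": -0.585, "dz": -0.149, "rx": 0, "ry": 0, "rz": -0.4485, "grip": 1}, {"dx": 0.445, "dy": -0.585, "dz": -0.149, "rx": 0, "ry": 0, "rz": -0.4485, "grip": 1}, {"dx": 0.445, "dy": -0.585, "dz": -0.149, "rx": 0, "ry": 0, "rz": -0.4485, "grip": 1}, {"dx": 0.445, "dy": -0.585, "dz": -0.149, "rx": 0, "ry": 0, "rz": -0.4485, "grip": 1}, {"dx": 0.445, "dy": -0.585, "dz": -0.149, "rx": 0, "ry": 0, "rz": -0.4485, "grip": 1}, {"dx": 0.445, "dy": -0.585, "dz": -0.149, "rx": 0, "ry": 0, "rz": -0.4485, "grip": 1}, {"dx": 0.445, "dy": -0.585, "dz": -0.149, "rx": 0, "ry": 0, "rz": -0.4485, "grip": 1}])

```text
clock: 3.12
ee_pos: [0.4509, 0.0649, 0.3808]
tool_rot: [-0.0, 0.642, 0.766, 0.001]
wrist_force: [0.6, -0.1, -1.3]
opening: -0.0001
grasp_force: 0.0
```

```bash
cat > look.py <<'E'
from h import *
import sys
T=tool(); im,d=robot.get_image('wrist'); P=cloud('wrist',d,T); np.savez('w.npz',im=im,d=d,P=P,T=T)
C=[]
my=dict(rocker=98,key_long=32,key_round=-40,key_square=-103)
for o in list(my)+['tank_front']:
    for t in robot.trace(o,'wrist')[:2]:
        m=t['pixels']&(d>0); q=P[m]; print(o,round(t['conf'],2),np.round(t['xy']),m.sum(),np.round(q.mean(0),4),np.round(np.percentile(q,2,0),3),np.round(np.percentile(q,98,0),3))
# black blobs on the top panel
m=((im.max(-1)<70)&(P[...,2]>.145)&(P[...,2]<.17)&(d>0)).astype(np.uint8)
n,l,st,c=cv2.connectedComponentsWithStats(m)
for i in range(1,n):
    if st[i,4]>60: q=P[l==i]; print('blob',np.round(c[i]),st[i,4],np.round(q.mean(0),4))
cv2.imwrite('pics/%s.png'%sys.argv[1],im[...,::-1])
E
python3 look.py w1
```

```text
rocker 0.9 [486. 116.] 1135 [0.6023 0.1873 0.1563] [0.583 0.173 0.153] [0.624 0.201 0.161]
key_long 0.89 [474. 183.] 736 [0.6144 0.1229 0.1573] [0.605 0.103 0.152] [0.625 0.143 0.159]
key_long 0.24 [304. 273.] 1540 [ 0.4586 -0.0593  0.0393] [ 0.427 -0.095  0.002] [ 0.498 -0.042  0.068]
key_round 0.75 [466. 245.] 444 [0.6263 0.0521 0.1571] [0.615 0.039 0.151] [0.639 0.064 0.159]
key_square 0.93 [461. 295.] 463 [ 0.6363 -0.009   0.1568] [ 0.625 -0.022  0.151] [0.649 0.003 0.159]
key_square 0.37 [363. 192.] 4239 [0.5136 0.0766 0.0516] [ 0.484 -0.017  0.016] [0.548 0.166 0.08 ]
tank_front 0.64 [361. 187.] 4318 [0.5134 0.0775 0.0513] [ 0.484 -0.018  0.016] [0.548 0.166 0.08 ]
blob [484. 115.] 1649 [0.6024 0.1866 0.1551]
blob [545. 199.] 478 [0.6967 0.1135 0.1513]
blob [552. 199.] 484 [0.7046 0.1148 0.1514]
blob [523. 198.] 396 [0.6733 0.1096 0.1512]
blob [530. 199.] 493 [0.6809 0.1105 0.1513]
blob [538. 199.] 493 [0.6888 0.1119 0.1513]
blob [477. 181.] 719 [0.6138 0.1223 0.1571]
blob [467. 245.] 430 [0.6256 0.0519 0.1571]
blob [460. 295.] 432 [ 0.6358 -0.0095  0.1569]
```

View pics/w1.png

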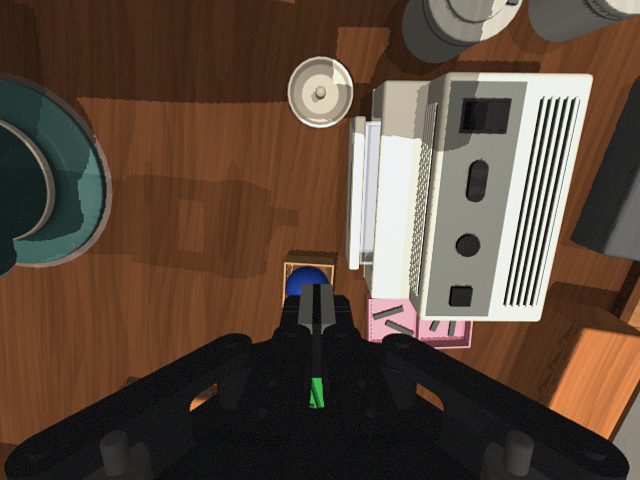

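Wrist view: rocker (484,115), long key (477,181), round (467,245), square (460,295), tank panel standing out at (356,190). Ring dish at (320,92) and bauble at (307,280) leave a clear lane between them. The choice of parts is confirmed.

```bash
cat >> h.py <<'E'
O=np.array([.627,.0937]); YAW=9.6
def M(x,y):
    a=np.radians(YAW); return O+x*np.array([np.cos(a),np.sin(a)])+y*np.array([-np.sin(a),np.cos(a)])
def inv(P):
    a=np.radians(YAW); d=np.asarray(P)[...,:2]-O; return np.stack([d@[np.cos(a),np.sin(a)],d@[-np.sin(a),np.cos(a)]],-1)
def bot(x,y,z): go([*M(x,y),z],90+YAW)
E
python3 - <<'E'
from h import *
for f in('w','scene'):
    D=np.load(f+'.npz'); P=D['P']; im=D['im'].astype(int); q=inv(P); z=P[...,2]
    near=(abs(q)<.2).all(-1)
    for a,b in((.146,.154),(.086,.094)):
        m=near&(z>a)&(z<b); print(f,a,cv2.minAreaRect(P[m][:,:2].astype(np.float32)*1000),np.round(np.percentile(q[m],[1,99],axis=0),4).tolist(),round(np.median(z[m]),4))
    m=near&(z>.03)&(z<.08)&(q[...,0]<-.105)&(abs(q[...,1])<.1)
    print('tank',m.sum(),np.round(np.percentile(q[m],[1,5,50],axis=0),4).tolist())
    for lo,hi in((-.095,-.05),(-.05,0),(0,.05),(.05,.095)):
        s=m&(q[...,1]>lo)&(q[...,1]<hi)
        if s.sum(): print(np.round(np.percentile(q[s][:,0],[2,10,30]),4))
bot(-.17,0,.2)
E
```

```text
w 0.146 ((650.746337890625, 96.56448364257812), (149.72792053222656, 278.35601806640625), 9.449101448059082) [[-0.0492, -0.1352], [0.0958, 0.1352]] 0.1511
w 0.086 ((674.955810546875, 102.14657592773438), (299.1875, 399.1843566894531), 9.630228042602539) [[-0.1001, -0.1384], [-0.0185, 0.1806]] 0.0905
tank 2514 [[-0.1325, -0.0964], [-0.132, -0.0919], [-0.1252, 0.0079]]
[-0.1318 -0.1317 -0.1293]
[-0.1325 -0.1318 -0.1297]
[-0.1324 -0.1317 -0.1296]
[-0.1323 -0.1316 -0.1296]
scene 0.146 ((652.9776611328125, 97.02777099609375), (150.1277313232422, 277.7682189941406), 9.49616527557373) [[-0.0475, -0.1358], [0.0982, 0.134]] 0.1493
scene 0.086 ((624.0439453125, 123.69960021972656), (199.35328674316406, 338.0838317871094), 9.526037216186523) [[-0.0975, -0.1348], [0.101, 0.195]] 0.0885
tank 409 [[-0.1285, -0.0982], [-0.1276, -0.0896], [-0.1194, -0.0001]]
[-0.1278 -0.1271 -0.1223]
[-0.1281 -0.1266 -0.1215]
[-0.1281 -0.1265 -0.1218]
[-0.1283 -0.1264 -0.1221]
d [0.0044 0.0104 0.1803] r [0.0001 0.0001 0.0006]
```

Emit:
step_arm(increments=[{"dx": 0.004, "dy": 0.005, "dz": 0.03, "rx": -0.139, "ry": 0, "rz": 0, "grip": 1}, {"dx": 0.004, "dy": 0.005, "dz": 0.07, "rx": -0.139, "ry": 0, "rz": 0, "grip": 1}, {"dx": 0.004, "dy": 0.005, "dz": 0.11, "rx": -0.139, "ry": 0, "rz": 0, "grip": 1}, {"dx": 0.004, "dy": 0.005, "dz": 0.15, "rx": -0.139, "ry": 0, "rz": 0, "grip": 1}, {"dx": 0.004, "dy": 0.005, "dz": 0.19, "rx": -0.139, "ry": 0, "rz": 0, "grip": 1}, {"dx": 0.004, "dy": 0.005, "dz": 0.23, "rx": -0.139, "ry": 0, "rz": 0, "grip": 1}, {"dx": 0.004, "dy": 0.005, "dz": 0.27, "rx": -0.139, "ry": 0, "rz": 0, "grip": 1}, {"dx": 0.004, "dy": 0.005, "dz": 0.31, "rx": -0.139, "ry": 0, "rz": 0, "grip": 1}, {"dx": 0.004, "dy": 0.005, "dz": 0.335, "rx": -0.139, "ry": 0, "rz": 0, "grip": 1}, {"dx": 0.004, "dy": 0.005, "dz": 0.335, "rx": -0.139, "ry": 0, "rz": 0, "grip": 1}, {"dx": 0.004, "dy": 0.005, "dz": 0.335, "rx": -0.139, "ry": 0, "rz": 0, "grip": 1}])

```text
clock: 4.33
ee_pos: [0.4539, 0.0643, 0.0451]
tool_rot: [0.139, 0.63, 0.746, 0.165]
wrist_force: [1.0, -0.7, 1.1]
opening: 0.0001
grasp_force: 0.0
```

```bash
python3 - <<'E'
from h import *
T=tool(); s=robot.get_state(); print(inv(T[:3,3]),T[2,3],s['wrist_force'],s['clock'])
c,s=np.cos(np.radians(9.5)),np.sin(np.radians(9.5))
print('machine axes in tool', np.round(T[:3,:3].T@np.array([[c,-s,0],[s,c,0],[0,0,1]]),3))
E
```

```text
[-1.75616748e-01 -1.23866500e-04] 0.04513552038167391 [ 0.97148376 -0.70214789  1.14698699] 4.3333
machine axes in tool [[-0.004  1.     0.   ]
 [ 0.907  0.003  0.421]
 [ 0.421  0.002 -0.907]]
```

Emit:
step_arm(increments=[{"dx": 0, "dy": 0.0272, "dz": 0.0126, "rx": 0, "ry": 0, "rz": 0, "grip": 1}, {"dx": 0, "dy": 0.0318, "dz": 0.0147, "rx": 0, "ry": 0, "rz": 0, "grip": 1}, {"dx": 0, "dy": 0.0363, "dz": 0.0168, "rx": 0, "ry": 0, "rz": 0, "grip": 1}, {"dx": 0, "dy": 0.0408, "dz": 0.0189, "rx": 0, "ry": 0, "rz": 0, "grip": 1}, {"dx": 0, "dy": 0.0453, "dz": 0.021, "rx": 0, "ry": 0, "rz": 0, "grip": 1}, {"dx": 0, "dy": 0.049, "dz": 0.0227, "rx": 0, "ry": 0, "rz": 0, "grip": 1}, {"dx": 0, "dy": 0.0526, "dz": 0.0244, "rx": 0, "ry": 0, "rz": 0, "grip": 1}, {"dx": 0, "dy": 0.0526, "dz": 0.0244, "rx": 0, "ry": 0, "rz": 0, "grip": 1}])

```text
clock: 5.0
ee_pos: [0.5118, 0.075, 0.0457]
tool_rot: [0.14, 0.629, 0.747, 0.166]
wrist_force: [0.1, 0.5, 0.5]
opening: 0.0004
grasp_force: 0.0
```

Emit:
step_arm(increments=[{"dx": 0, "dy": 0.0018, "dz": 0.0008, "rx": 0, "ry": 0, "rz": 0, "grip": 1}, {"dx": 0, "dy": 0.0036, "dz": 0.0017, "rx": 0, "ry": 0, "rz": 0, "grip": 1}, {"dx": 0, "dy": 0.0054, "dz": 0.0025, "rx": 0, "ry": 0, "rz": 0, "grip": 1}])

```text
clock: 5.25
ee_pos: [0.5172, 0.076, 0.0454]
tool_rot: [0.139, 0.629, 0.747, 0.166]
wrist_force: [-3.4, -0.7, 2.2]
opening: -0.0
grasp_force: 2.1
```

Only the drag force so far, so I'll keep going in small steps until it meets the stop.

Emit:
step_arm(increments=[{"dx": 0, "dy": 0.0018, "dz": 0.0008, "rx": 0, "ry": 0, "rz": 0, "grip": 1}, {"dx": 0, "dy": 0.0036, "dz": 0.0017, "rx": 0, "ry": 0, "rz": 0, "grip": 1}, {"dx": 0, "dy": 0.0036, "dz": 0.0017, "rx": 0, "ry": 0, "rz": 0, "grip": 1}])

```text
clock: 5.5
ee_pos: [0.5203, 0.0765, 0.0453]
tool_rot: [0.138, 0.629, 0.747, 0.164]
wrist_force: [-31.0, -5.6, 20.6]
opening: -0.0001
grasp_force: 15.9
```

```bash
python3 - <<'E'
from h import *
T=tool(); im,d=robot.get_image('scene'); P=cloud('scene',d); q=inv(P); z=P[...,2]
print('tcp',inv(T[:3,3]))
m=(z>.03)&(z<.082)&(q[...,0]<-.09)&(q[...,0]>-.15)&(abs(q[...,1])<.095)&(abs(q[...,1])>.04)
print(m.sum(),np.round(np.percentile(q[m][:,0],[2,10,50,90]),4) if m.sum() else '')
cv2.imwrite('pics/s1.png',cv2.resize(im[200:360,220:420],None,fx=3,fy=3)[...,::-1])
E
```

```text
tcp [-0.10810941  0.0008583 ]
0
```

View pics/s1.png

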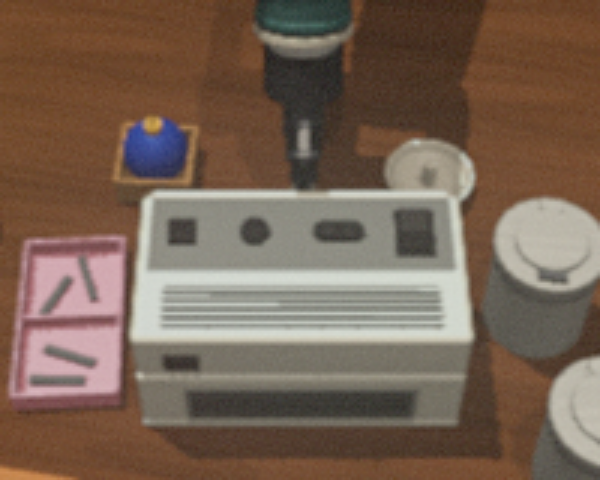

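The panel is flush and the stop pushed back with 31 N, so the tank is home. The crop shows the panel no longer visible beyond the front edge, with the dish and bauble in place. Next I back off, rise, straighten up and go above the rocker.

Emit:
step_arm(increments=[{"dx": 0, "dy": -0.009, "dz": -0.0042, "rx": 0, "ry": 0, "rz": 0, "grip": 1}, {"dx": 0, "dy": -0.0454, "dz": -0.021, "rx": 0, "ry": 0, "rz": 0, "grip": 1}, {"dx": 0, "dy": -0.0254, "dz": -0.065, "rx": 0, "ry": 0, "rz": 0, "grip": 1}, {"dx": 0, "dy": -0.0054, "dz": -0.107, "rx": 0, "ry": 0, "rz": 0, "grip": 1}, {"dx": 0, "dy": 0.0146, "dz": -0.15, "rx": 0, "ry": 0, "rz": 0, "grip": 1}, {"dx": 0, "dy": 0.0346, "dz": -0.193, "rx": 0, "ry": 0, "rz": 0, "grip": 1}, {"dx": 0.03, "dy": 0.075, "dz": -0.177, "rx": 0.05, "ry": 0, "rz": 0, "grip": 1}, {"dx": 0.06, "dy": 0.115, "dz": -0.157, "rx": 0.1, "ry": 0, "rz": 0, "grip": 1}, {"dx": 0.097, "dy": 0.1544, "dz": -0.1378, "rx": 0.139, "ry": 0, "rz": 0, "grip": 1}, {"dx": 0.097, "dy": 0.1544, "dz": -0.1378, "rx": 0.139, "ry": 0, "rz": 0, "grip": 1}, {"dx": 0.097, "dy": 0.1544, "dz": -0.1378, "rx": 0.139, "ry": 0, "rz": 0, "grip": 1}, {"dx": 0.097, "dy": 0.1544, "dz": -0.1378, "rx": 0.139, "ry": 0, "rz": 0, "grip": 1}])

```text
clock: 6.55
ee_pos: [0.5872, 0.1879, 0.2347]
tool_rot: [-0.001, 0.644, 0.765, -0.002]
wrist_force: [0.8, 0.0, 1.6]
opening: 0.0002
grasp_force: 0.0
```

```bash
sed -i 's/^O=.*/O=np.array([.627,.0932]); YAW=9.5/' h.py; python3 - <<'E'
from h import *
T=tool(); s=robot.get_state(); print(inv(T[:3,3]),T[2,3],s['wrist_force'],s['clock'])
bot(-.025,.098,.17)
im,d=robot.get_image('wrist'); cv2.imwrite('pics/w2.png',im[...,::-1])
P=cloud('wrist',d,T); q=inv(P); z=P[...,2]
m=(im.max(-1)<75)&(z>.151)&(z<.168)&(abs(q[...,0])<.05)
for o in('rocker','key_long','key_round'):
    for t in robot.trace(o,'wrist')[:1]:
        k=t['pixels']&(d>0); print(o,t['conf'],np.round(t['xy']),np.round(np.c_[q[k],z[k]].mean(0),4),np.round(np.percentile(np.c_[q[k],z[k]],[2,98],axis=0),4).tolist())
k=(z>.03)&(z<.082)&(q[...,0]<-.08)&(q[...,0]>-.15)&(abs(q[...,1])<.095)
print(k.sum(),np.round(np.percentile(q[k][:,0],[2,10,50]),4) if k.sum() else '')
E
```

```text
[-0.02364275  0.10001909] 0.23470957160813471 [0.83069829 0.02476143 1.57386875] 6.55
d [-0.002  -0.001   0.0647] r [-0.0016  0.0001  0.0017]
rocker 0.65 [341. 254.] [-0.0079  0.0976  0.1562] [[-0.0273, 0.0843, 0.1532], [0.0125, 0.1098, 0.1613]]
0
```

View pics/w2.png

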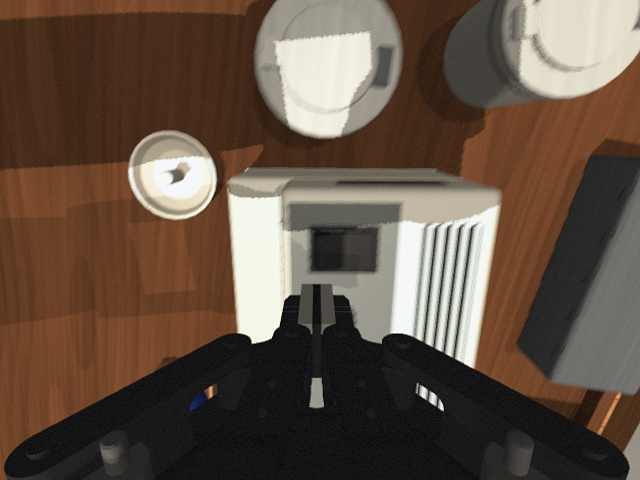

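Rocker sits at (344,250), its front wing in the left half (columns 311–345). The fingertips at column 317 are in line with that wing. I'll press it in stages.

Emit:
step_arm(increments=[{"dx": -0.002, "dy": -0.001, "dz": 0.035, "rx": 0, "ry": 0, "rz": 0, "grip": 1}, {"dx": -0.002, "dy": -0.001, "dz": 0.065, "rx": 0, "ry": 0, "rz": 0, "grip": 1}, {"dx": -0.002, "dy": -0.001, "dz": 0.072, "rx": 0, "ry": 0, "rz": 0, "grip": 1}, {"dx": -0.002, "dy": -0.001, "dz": 0.074, "rx": 0, "ry": 0, "rz": 0, "grip": 1}, {"dx": -0.002, "dy": -0.001, "dz": 0.076, "rx": 0, "ry": 0, "rz": 0, "grip": 1}, {"dx": -0.002, "dy": -0.001, "dz": 0.078, "rx": 0, "ry": 0, "rz": 0, "grip": 1}, {"dx": -0.002, "dy": -0.001, "dz": 0.0795, "rx": 0, "ry": 0, "rz": 0, "grip": 1}, {"dx": -0.002, "dy": -0.001, "dz": 0.0805, "rx": 0, "ry": 0, "rz": 0, "grip": 1}, {"dx": -0.002, "dy": -0.001, "dz": 0.0805, "rx": 0, "ry": 0, "rz": 0, "grip": 1}])

```text
clock: 7.5
ee_pos: [0.5847, 0.184, 0.1559]
tool_rot: [0.0, 0.644, 0.765, 0.0]
wrist_force: [-0.0, -0.8, 2.9]
opening: 0.0002
grasp_force: 1.3
```

Emit:
step_arm(increments=[{"dx": 0, "dy": 0.001, "dz": 0.001, "rx": 0, "ry": 0, "rz": 0, "grip": 1}, {"dx": 0, "dy": 0.001, "dz": 0.002, "rx": 0, "ry": 0, "rz": 0, "grip": 1}, {"dx": 0, "dy": 0.001, "dz": 0.0025, "rx": 0, "ry": 0, "rz": 0, "grip": 1}, {"dx": 0, "dy": 0.001, "dz": 0.0025, "rx": 0, "ry": 0, "rz": 0, "grip": 1}])

```text
clock: 7.83
ee_pos: [0.5858, 0.1843, 0.1538]
tool_rot: [0.0, 0.644, 0.765, 0.001]
wrist_force: [-3.8, -1.3, 11.6]
opening: -0.0001
grasp_force: 5.7
```

Emit:
step_arm(increments=[{"dx": 0, "dy": 0, "dz": 0.001, "rx": 0, "ry": 0, "rz": 0, "grip": 1}, {"dx": 0, "dy": 0, "dz": 0.001, "rx": 0, "ry": 0, "rz": 0, "grip": 1}])

```text
clock: 8.0
ee_pos: [0.5859, 0.1843, 0.1537]
tool_rot: [0.001, 0.644, 0.765, 0.001]
wrist_force: [-6.6, -2.3, 18.0]
opening: 0.0002
grasp_force: 9.1
```

Emit:
step_arm(increments=[{"dx": 0, "dy": 0, "dz": -0.02, "rx": 0, "ry": 0, "rz": 0, "grip": 1}, {"dx": 0, "dy": 0, "dz": -0.05, "rx": 0, "ry": 0, "rz": 0, "grip": 1}, {"dx": -0.03, "dy": 0.01, "dz": -0.05, "rx": 0, "ry": 0, "rz": 0, "grip": 1}, {"dx": -0.065, "dy": 0.0195, "dz": -0.05, "rx": 0, "ry": 0, "rz": 0, "grip": 1}, {"dx": -0.065, "dy": 0.0195, "dz": -0.05, "rx": 0, "ry": 0, "rz": 0, "grip": 1}, {"dx": -0.065, "dy": 0.0195, "dz": -0.05, "rx": 0, "ry": 0, "rz": 0, "grip": 1}])

```text
clock: 8.5
ee_pos: [0.6162, 0.1221, 0.2012]
tool_rot: [-0.0, 0.645, 0.764, -0.0]
wrist_force: [0.5, 1.1, 0.7]
opening: -0.0001
grasp_force: 0.0
```

```bash
cat > chk.py <<'E'
from h import *
import sys
T=tool(); s=robot.get_state(); print(inv(T[:3,3]),T[2,3],s['wrist_force'],s['clock'])
im,d=robot.get_image('wrist')
P=cloud('wrist',d,T); q=inv(P); z=P[...,2]
for o in('rocker','key_long','key_round','key_square'):
    for t in robot.trace(o,'wrist')[:1]:
        k=t['pixels']&(d>0); print(o,round(t['conf'],2),np.round(t['xy']),np.round(np.c_[q[k],z[k]].mean(0),4),np.round(np.percentile(np.c_[q[k],z[k]],[2,98],axis=0),4).tolist())
for lo in np.arange(-.026,.016,.004):
    k=(q[...,0]>lo)&(q[...,0]<lo+.004)&(abs(q[...,1]-.098)<.01)&(z>.14)&(z<.18); print(round(lo+.002,3),round(np.median(z[k]),4) if k.sum() else '',end=' | ')
cv2.imwrite('pics/%s.png'%sys.argv[1],im[...,::-1])
x,y=map(float,sys.argv[2:]); print(); bot(x,y,.165)
E
python3 chk.py w3 -.006 .032
```

```text
[-0.0058349   0.03030458] 0.20120360749795443 [0.53253343 1.05989235 0.7410132 ] 8.5
rocker 0.69 [319. 147.] [-0.0058  0.0971  0.1563] [[-0.0258, 0.0843, 0.1534], [0.0141, 0.1091, 0.1614]]
key_long 0.9 [311. 260.] [-0.0067  0.0368  0.1575] [[-0.015, 0.0212, 0.1547], [0.0017, 0.0523, 0.1589]]
key_round 0.68 [314. 381.] [-0.0052 -0.0486  0.1591] [[-0.0086, -0.0589, 0.1513], [-0.0021, -0.0452, 0.159]]
-0.024 0.1546 | -0.02 0.1546 | -0.016 0.1546 | -0.012 0.1546 | -0.008 0.1545 | -0.004 0.1555 | 0.0 0.157 | 0.004 0.1585 | 0.008 0.1599 | 0.012 0.1606 | 0.016 0.1527 | 
d [-0.0005  0.0003  0.0365] r [-0.    -0.     0.002]
```

The rocker is on: its front wing is level at 154.6 mm and its rear wing is up. The fingertips are over the long key, so I'll press it.

Emit:
step_arm(increments=[{"dx": 0.001, "dy": 0, "dz": 0.03, "rx": 0, "ry": 0, "rz": 0, "grip": 1}, {"dx": 0.001, "dy": 0, "dz": 0.042, "rx": 0, "ry": 0, "rz": 0, "grip": 1}, {"dx": 0.001, "dy": 0, "dz": 0.044, "rx": 0, "ry": 0, "rz": 0, "grip": 1}, {"dx": 0.001, "dy": 0, "dz": 0.046, "rx": 0, "ry": 0, "rz": 0, "grip": 1}, {"dx": 0.001, "dy": 0, "dz": 0.048, "rx": 0, "ry": 0, "rz": 0, "grip": 1}, {"dx": 0.001, "dy": 0, "dz": 0.049, "rx": 0, "ry": 0, "rz": 0, "grip": 1}, {"dx": 0.001, "dy": 0, "dz": 0.049, "rx": 0, "ry": 0, "rz": 0, "grip": 1}])

```text
clock: 9.33
ee_pos: [0.6157, 0.1246, 0.1534]
tool_rot: [0.0, 0.644, 0.765, 0.0]
wrist_force: [-2.3, 1.8, 3.2]
opening: 0.0002
grasp_force: 1.8
```

Emit:
step_arm(increments=[{"dx": 0, "dy": 0, "dz": 0.001, "rx": 0, "ry": 0, "rz": 0, "grip": 1}, {"dx": 0, "dy": 0, "dz": 0.002, "rx": 0, "ry": 0, "rz": 0, "grip": 1}, {"dx": 0, "dy": 0, "dz": 0.002, "rx": 0, "ry": 0, "rz": 0, "grip": 1}])

```text
clock: 9.58
ee_pos: [0.6159, 0.1246, 0.1528]
tool_rot: [0.001, 0.644, 0.765, 0.001]
wrist_force: [-7.4, 1.2, 14.4]
opening: -0.0
grasp_force: 7.5
```

Bottomed with 14 N. I'll let it up and move over the round key.

Emit:
step_arm(increments=[{"dx": 0, "dy": 0, "dz": -0.02, "rx": 0, "ry": 0, "rz": 0, "grip": 1}, {"dx": 0, "dy": 0, "dz": -0.05, "rx": 0, "ry": 0, "rz": 0, "grip": 1}, {"dx": -0.035, "dy": 0, "dz": -0.05, "rx": 0, "ry": 0, "rz": 0, "grip": 1}, {"dx": -0.073, "dy": 0, "dz": -0.05, "rx": 0, "ry": 0, "rz": 0, "grip": 1}, {"dx": -0.073, "dy": 0, "dz": -0.05, "rx": 0, "ry": 0, "rz": 0, "grip": 1}, {"dx": -0.073, "dy": 0, "dz": -0.05, "rx": 0, "ry": 0, "rz": 0, "grip": 1}])

```text
clock: 10.08
ee_pos: [0.6282, 0.0508, 0.2007]
tool_rot: [0.0, 0.645, 0.764, 0.0]
wrist_force: [0.0, -0.2, -0.9]
opening: -0.0003
grasp_force: 0.0
```

```bash
python3 chk.py w4 -.006 -.04
```

```text
[-0.00577655 -0.04202744] 0.2007196550940404 [ 0.01344936 -0.21953336 -0.86786631] 10.0833
rocker 0.87 [316.  12.] [-0.006   0.0879  0.156 ] [[-0.0259, 0.0836, 0.1525], [0.014, 0.0931, 0.1613]]
key_long 0.87 [310. 135.] [-0.0066  0.0315  0.1575] [[-0.0151, 0.0107, 0.156], [0.0019, 0.0511, 0.159]]
key_round 0.89 [312. 264.] [-0.0066 -0.0396  0.1574] [[-0.0178, -0.0511, 0.1537], [0.0044, -0.0288, 0.1588]]
-0.024 0.1545 | -0.02 0.1546 | -0.016 0.1545 | -0.012 0.1546 | -0.008 0.1547 | -0.004 0.1554 | 0.0 0.1568 | 0.004 0.1584 | 0.008 0.1598 | 0.012 0.1604 | 0.016 0.1525 | 
d [-0.0005 -0.0003  0.0356] r [-0.    -0.     0.002]
```

Emit:
step_arm(increments=[{"dx": 0, "dy": 0, "dz": 0.03, "rx": 0, "ry": 0, "rz": 0, "grip": 1}, {"dx": 0, "dy": 0, "dz": 0.042, "rx": 0, "ry": 0, "rz": 0, "grip": 1}, {"dx": 0, "dy": 0, "dz": 0.044, "rx": 0, "ry": 0, "rz": 0, "grip": 1}, {"dx": 0, "dy": 0, "dz": 0.046, "rx": 0, "ry": 0, "rz": 0, "grip": 1}, {"dx": 0, "dy": 0, "dz": 0.048, "rx": 0, "ry": 0, "rz": 0, "grip": 1}, {"dx": 0, "dy": 0, "dz": 0.049, "rx": 0, "ry": 0, "rz": 0, "grip": 1}, {"dx": 0, "dy": 0, "dz": 0.05, "rx": 0, "ry": 0, "rz": 0, "grip": 1}, {"dx": 0, "dy": 0, "dz": 0.05, "rx": 0, "ry": 0, "rz": 0, "grip": 1}])

```text
clock: 11.0
ee_pos: [0.6282, 0.0527, 0.1529]
tool_rot: [0.0, 0.644, 0.765, 0.001]
wrist_force: [-7.3, 3.1, 11.9]
opening: -0.0003
grasp_force: 5.8
```

Emit:
step_arm(increments=[{"dx": 0, "dy": 0, "dz": 0.001, "rx": 0, "ry": 0, "rz": 0, "grip": 1}, {"dx": 0, "dy": 0, "dz": 0.001, "rx": 0, "ry": 0, "rz": 0, "grip": 1}, {"dx": 0, "dy": 0, "dz": -0.02, "rx": 0, "ry": 0, "rz": 0, "grip": 1}, {"dx": 0, "dy": 0, "dz": -0.06, "rx": 0, "ry": 0, "rz": 0, "grip": 1}, {"dx": 0, "dy": -0.03, "dz": -0.1, "rx": 0, "ry": 0, "rz": 0, "grip": 1}, {"dx": 0, "dy": -0.07, "dz": -0.14, "rx": 0, "ry": 0, "rz": 0, "grip": 1}, {"dx": 0.02, "dy": -0.11, "dz": -0.18, "rx": 0, "ry": 0, "rz": 0, "grip": 1}, {"dx": 0.02, "dy": -0.15, "dz": -0.2, "rx": 0, "ry": 0, "rz": 0, "grip": 1}, {"dx": 0.02, "dy": -0.15, "dz": -0.2, "rx": 0, "ry": 0, "rz": 0, "grip": 1}, {"dx": 0.02, "dy": -0.15, "dz": -0.2, "rx": 0, "ry": 0, "rz": 0, "grip": 1}])

```text
clock: 11.83
ee_pos: [0.4734, 0.0467, 0.3581]
tool_rot: [0.004, 0.644, 0.765, 0.003]
wrist_force: [-0.1, -0.4, 1.6]
opening: 0.0003
grasp_force: 0.0
```

```bash
python3 chk.py w5 -.006 -.04; python3 - <<'E'
from h import *
T=tool(); im,d=robot.get_image('wrist'); P=cloud('wrist',d,T); q=inv(P); z=P[...,2]
for o in('tank_front','ring_dish','bauble'):
    for t in robot.trace(o,'wrist')[:1]:
        k=t['pixels']&(d>0); print(o,round(t['conf'],2),np.round(np.percentile(P[k],[2,50,98],axis=0),3).tolist())
for lo in np.arange(-.105,.1,.02):
    k=(z>.02)&(z<.07)&(abs(q[...,0]+.1)<.05)&(q[...,1]>lo)&(q[...,1]<lo+.02); print(round(lo,3),k.sum(),np.round(np.percentile(q[k][:,0],[5,50]),4) if k.sum() else '')
E
```

```text
[-0.15918299 -0.02052449] 0.3580883170565253 [-0.11287251 -0.407357    1.59424244] 11.8333
rocker 0.9 [483.  87.] [-0.0069  0.097   0.1562] [[-0.0263, 0.0841, 0.1531], [0.0112, 0.1096, 0.1611]]
key_long 0.78 [466. 160.] [-0.008   0.0319  0.1571] [[-0.0158, 0.0115, 0.1517], [0.0018, 0.0513, 0.1591]]
key_round 0.72 [462. 230.] [-0.0075 -0.0404  0.157 ] [[-0.0188, -0.0524, 0.1513], [0.0048, -0.0287, 0.1591]]
key_square 0.57 [452. 284.] [-0.0075 -0.1023  0.1569] [[-0.0186, -0.1145, 0.1516], [0.0049, -0.0918, 0.1589]]
-0.024 0.1547 | -0.02 0.1547 | -0.016 0.1547 | -0.012 0.1548 | -0.008 0.1547 | -0.004 0.1554 | 0.0 0.1567 | 0.004 0.1583 | 0.008 0.1598 | 0.012 0.1607 | 0.016 0.1523 | 
d [-0.0196  0.1496  0.1842] r [-0.0005 -0.0001  0.0016]
tank_front 0.88 [[0.513, -0.013, 0.015], [0.526, 0.088, 0.053], [0.543, 0.169, 0.077]]
ring_dish 0.7 [[0.394, 0.155, 0.004], [0.433, 0.197, 0.01], [0.474, 0.235, 0.037]]
bauble 0.58 [[0.426, -0.122, 0.003], [0.458, -0.065, 0.047], [0.498, -0.043, 0.081]]
-0.105 51 [-0.1004 -0.1003]
-0.085 66 [-0.1005 -0.1003]
-0.065 61 [-0.1005 -0.1003]
-0.045 60 [-0.1012 -0.1004]
-0.025 60 [-0.1012 -0.1004]
-0.005 64 [-0.1012 -0.1005]
0.015 67 [-0.1012 -0.1004]
0.035 79 [-0.1012 -0.1004]
0.055 88 [-0.1014 -0.1005]
0.075 88 [-0.1013 -0.1005]
0.095 157 [-0.1463 -0.1005]
```

View pics/w5.png

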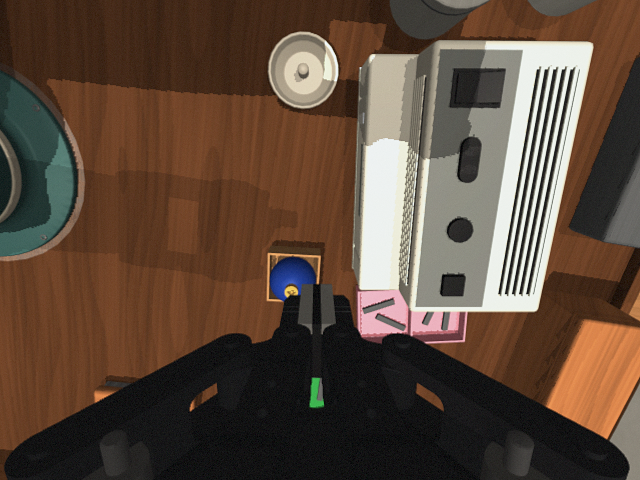

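The tank is flush at x = -100 mm (edge near (358,170)). The rocker (478,88) is on and all three keys (468,160), (460,230) and (453,285) are up. Dish, bauble and tray stand where they were, and the arm touches nothing.

```bash
python3 -c "
from bench import robot
print(robot.hand_in())"
```

```text
the job is handed in; nothing more can be done
None
```

I handed the job in at about 12 s of the 58 s allowed: tank pushed home, rocker on, then the long and the round key each pressed right down and let up; the square key wasn't pressed, and the ring dish, bauble and clip tray measured or looked unmoved in the last wrist picture (canister, hangers, brush and jar not re-measured).

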